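Clear the welding table

ROBOT

A 7-joint arm with a two-finger parallel gripper is mounted at the origin on the work surface. World frame = base frame: x ahead of the robot, y to its left, z up, the work surface at z = 0. Lengths are in m, angles in rad, forces in N, time in s.
With the tool pointing down it reaches from about 0.425 to 0.875 m from the base axis. Payload 4.7 kg.
Tool frame: the origin (TCP) lies between the finger pads; the fingertips stand 14 mm ahead of it and the grasp point (between the pads) lies 5 mm behind it; z points along the fingers, y is the line along which they close (so a half turn about z gives the same grasp; the last joint's range is limited). The gripper opens to 87 mm and grips with 3 to 60 N. Pads are 19 mm wide; open, the fingers measure 117 mm over their backs; the gripper's body (75 mm by 190 mm) begins 51 mm behind the grasp point.
Start: joints at [1.129, 0.321, -0.07, 1.45, 0.023, 1.371, -0.057], TCP at [0.286, -0.584, 0.237] pointing down, gripper open.
Joint ranges: [-2.86, 2.86], [-0.3, 2.09], [-1.38, 1.24], [0.06, 2.45], [-1.56, 4.7], [0.09, 2.05], [-2.69, 2.69]. Speed limits (rad/s): [2.57, 2.57, 3.14, 3.14, 3.14, 3.14, 3.14].

INTERFACE

Orientations are given as a rotation vector (axis times angle).
In Python, from bench import ctrl gives the robot as it stands.
- The arm moves only by the tool step_arm, never from a script. Its argument "commands" is a list of rows, each an object with "travel": the shift along the tool's x, y, z in m, a list of three; "turn": the turn, a rotation vector about the tool's x, y, z in degrees, a list of three. A call has 1 to 5 rows; each row is the pose to reach, as a shift and turn from the pose commanded when the call began, along the tool's axes at that moment; what a row does not reach only later rows make up. A row lasts 1/10 s, in which the tool goes at most 50 mm and 8.59 degrees, less where a joint would pass 70% of its speed; a pose out of reach is approached as far as the arm can. A call with a gripper value outside its range is refused whole. "gripper" is the opening, from 0 (shut) to 1 (fully open), set as the call begins (left out, the last holds). The fingers move at their own pace and stop on an object; "force" is the grip in N (left out, the last holds). Time passes only in rows, so rows that repeat a pose let the fingers close. It gives the time, the measured TCP pose, the force, the opening and the grip force at its end, in the units of the state.
- ctrl.get_state(): the state, without advancing time (a new reading comes with each control period).
- ctrl.get_image(name): name is "scene" or "side" or "wrist"; returns the picture (480x640x3 uint8, red, green, blue); there is no depth.
- ctrl.camera_model(name): a dict with "fx", "fy", "cx", "cy" (pixels), "R" (3x3) and "t" (3): a world point X has camera coordinates R X + t; the wrist camera has in their place "T_tool_cam" (4x4, takes a point from camera to tool coordinates, whose origin is the TCP and whose axes are the flange's). Camera axes: x right, y down, z forward; pixel columns grow to the right and rows downward; lengths in m; the calibration is good to about 2 mm. The wrist camera is an equidistant fisheye: a pixel r from the principal point sees the ray r / f radians off the axis. A picture is of the moment at which its call begins: read the wrist's pose just before it. camera_model takes no time and is no camera call.
- ctrl.close_job(): hands the job in; it is judged then, once.
The state is a dict: "time": time; "joint_positions": joint angles; "qd": joint speeds; "joint_torque": joint torques, N m; "position": TCP position; "tool_rot": TCP orientation; "ft_force": force on the tool from outside, world axes, zero at the start; "torque": the same for the moment, N m; "grip_width": opening from 0.0 (shut) to 1.0 (fully open); "grip_force": force on a finger pad.
Only numpy, scipy, OpenCV 4.12 (cv2) and the standard library are available. Lean on these libraries where they do the work, as an engineer would, in place of code of your own. Each camera call takes 0.05 s, during which the arm holds its last target. There are 200 camera calls.

TASK

Clear up the welding table: put both red-headed clamping bolts in the red bin and the blue angle stop in the blue bin, and stand the yellow-handled file upright, handle up, in the steel cup with its tip down on the bottom. Set each piece down rather than dropping it, and leave the other things on the table where they are.

Things in the scene. Friction and masses are not known exactly. Their poses are not given: they have to be found in the camera images.
- bolt1: Clamping bolt standing upright on the table: bare steel shank 28 mm diameter, 45 mm tall, with a red round head on it, 42 mm diameter and 20 mm tall (65 mm in all). Origin at the centre of its foot, z along it towards the head. About 0.2 kg.
- bolt2: The second clamping bolt, the same as bolt1.
- stop: Blue steel angle stop (L section) on the table. Foot 36 mm (its x) by 60 mm (its y) by 10 mm thick; on the foot's +x edge stands a wall 12 mm thick (x from +6 to +18 mm), 60 mm long in y, its top 50 mm above the underside. Origin at the centre of the underside. About 0.26 kg.
- file: Hand file, 225 mm long. Origin at the middle of its tip, z along the file towards the handle. Flat steel blade 14 mm (x) by 6 mm (y) from z = 0 to 112 mm; yellow round handle 24 mm in diameter from z = 122 to 215 mm, narrowing to its end at 225 mm. At the start it lies in the green rest, handle end raised, sloping 22 degrees from level. About 0.14 kg.
- rest: Green fixed file rest, 44 mm wide; origin on the table, under the middle of the file, which lies along the rest's y axis with its handle towards +y. It holds the tip (channel 34 mm long, axis 16 mm above the table at the tip) and, in a fork 38 mm wide, the file between z = 122 and 136 mm of its length; the rest of the handle is free on all sides.
- cup: Steel cup fixed to the table, open at the top: outer diameter 52 mm, wall 3 mm (46 mm inside), 100 mm tall, inner floor 5 mm above its underside. Origin at the centre of the underside.
- red_bin: Red open bin fixed to the table, 170 mm (its x) by 120 mm (its y), 50 mm tall, walls and floor 4 mm thick. Origin at the centre of the underside. For the bolts.
- blue_bin: Blue open bin fixed to the table, of the same size and origin as the red one. For the angle stop.
- magnet: Bystander: orange gable-shaped welding magnet, 50 by 16 by 46 mm, standing among the bolts and the stop. Origin at the centre of its underside.
- nut: Bystander: brass hexagon nut, 40 mm across its corners, 16 mm tall. Origin at the centre of its underside.
- tape: Bystander: black and yellow tape measure, 65 by 40 by 65 mm. Origin at the centre of its underside.
- collar: Bystander: steel collar, 90 mm in diameter, 50 mm tall. Origin at the centre of its underside.
- brush: Bystander: brush lying on the table near its far edge, about 20 cm long. Origin under its middle.
Mind the look-alikes: they are no part of the job. What is shaped like the bolt2 but brown, green or pink is not meant.

How it is judged:
At the end, for the whole second after the job is handed in: Bolts inside the red bin and stop inside the blue bin (origin within the walls, under 50 mm above the bin's underside); file in the cup, handle up, tip within 24 mm of its axis and under 20 mm above its underside, leaning under 0.45 rad; all four slower than 0.02 m/s (x of bolt1 in the frame of red_bin between -0.082 and 0.082 m and y of bolt1 in the frame of red_bin between -0.057 and 0.057 m and z of bolt1 in the frame of red_bin between -0.005 and 0.05 m and x of bolt2 in the frame of red_bin between -0.082 and 0.082 m and y of bolt2 in the frame of red_bin between -0.057 and 0.057 m and z of bolt2 in the frame of red_bin between -0.005 and 0.05 m and x of stop in the frame of blue_bin between -0.082 and 0.082 m and y of stop in the frame of blue_bin between -0.057 and 0.057 m and z of stop in the frame of blue_bin between -0.005 and 0.05 m and horizontal distance between file and cup below 0.024 m and z of file in the frame of cup between 0 and 0.02 m and angle between file's own z axis and vertical below 0.45 rad and linear speed of each of bolt1, bolt2, stop, file below 0.02 m/s); the robot touches nothing.
It fails at once if A bystander (magnet, nut, tape measure, collar, brush) is moved by more than 30 mm (distance of any of magnet, nut, tape, collar, brush from where it was at the start of the episode above 0.03 m).
It fails at once if A bolt, the stop or the file is dropped: it moves faster than 1.0 m/s (a fall of about 50 mm) while the fingers do not touch it ((linear speed of bolt1 above 1 m/s and contact force between bolt1 and the fingers below 0.05 N) or (linear speed of bolt2 above 1 m/s and contact force between bolt2 and the fingers below 0.05 N) or (linear speed of stop above 1 m/s and contact force between stop and the fingers below 0.05 N) or (linear speed of file above 1 m/s and contact force between file and the fingers below 0.05 N)).
It also fails if it takes over 72 s, if anything falls off the work surface, if the arm or the gripper's body presses on something with over 40 N, if the wrist force passes 120 N, or if a joint passes its speed limit or range.

## Working session

There is one attempt and no reset: what is moved stays moved. The work goes in short steps, Python scripts to look and compute and a tool call to move; the robot and the scene stay as the last step left them, time stands still between calls to the robot, and variables do not carry over. Pictures are saved under pics/ and viewed, at most 10 in all, crops included, and the job is handed in when it is done.

Besides the shell and the picture viewer there is one more tool, called after "Call:" in YAML: its name, and indented under it one key for each argument. step_arm: Moves the arm, as the interface text tells. Its arguments: {"type":"object","properties":{"commands":{"type":"array"},"gripper":{"type":"number"},"force":{"type":"number"}},"required":["commands"]}

```bash
mkdir -p pics; ls
python3 - <<'E'
from bench import ctrl
import cv2,numpy as np
for n in ("scene","side"):
    cv2.imwrite(f"pics/{n}0.png",ctrl.get_image(n)[...,::-1])
    m=ctrl.camera_model(n);R=np.array(m["R"]);print(n,m["fx"],m["cx"],m["cy"],-R.T@np.array(m["t"]),R[2])
print(ctrl.camera_model("wrist"));print(ctrl.get_state())
E
```

```text
pics
scene 483.54561408275003 318.09936184483695 243.3491969700902 [1.10611924 0.58877897 0.643722  ] [-0.55165227 -0.58921164 -0.59034685]
side 573.806377569969 318.6214730753668 231.43472461790165 [0.4636354  1.11415215 0.79972266] [ 0.06224185 -0.83374275 -0.54863373]
{'fx': 371.64829954431775, 'fy': 371.64829954431775, 'cx': 322.70503986014813, 'cy': 241.4386087647905, 'T_tool_cam': array([[ 1.99224556e-04, -9.59753917e-01, -2.80842269e-01,
         7.80958207e-02],
       [ 9.99999660e-01, -3.34585801e-05,  8.23723909e-04,
        -7.61472619e-04],
       [-7.99968832e-04, -2.80842337e-01,  9.59753584e-01,
        -1.48690966e-01],
       [ 0.00000000e+00,  0.00000000e+00,  0.00000000e+00,
         1.00000000e+00]])}
{'time': 0.1, 'joint_positions': array([ 1.12908761,  0.32172086, -0.07007884,  1.45155183,  0.02261597,
        1.37079492, -0.05688233]), 'qd': array([-0.00085202, -0.00262009,  0.00036264, -0.00337519, -0.00052162,
       -0.00060363,  0.00082755]), 'joint_torque': array([ 6.95638046e-04, -4.92574418e+01, -4.05272003e-01, -3.13399243e+01,
       -6.40103244e-02,  3.95380938e-02,  1.24321919e-04]), 'position': array([ 0.28586546, -0.583242  ,  0.2355896 ]), 'tool_rot': array([-3.05876766e+00, -7.09501408e-01,  7.67196125e-04]), 'ft_force': array([-0.17030615,  0.3624093 ,  0.22306906]), 'torque': array([-0.00306139, -0.04421354,  0.01200975]), 'grip_force': 0.0, 'grip_width': 1.0014820828699729}
```

View pics/scene0.png

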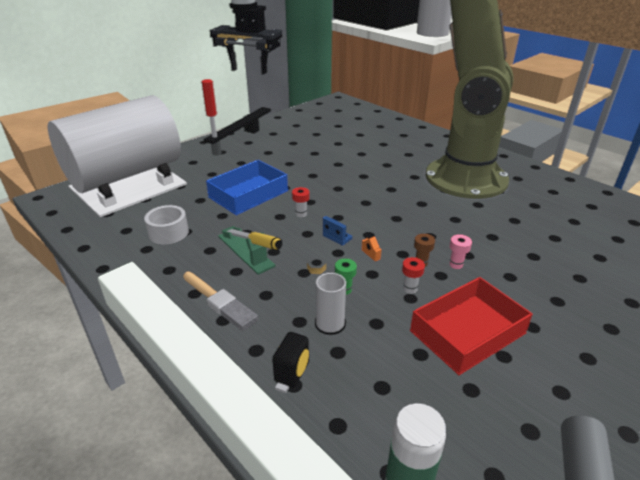

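View pics/side0.png

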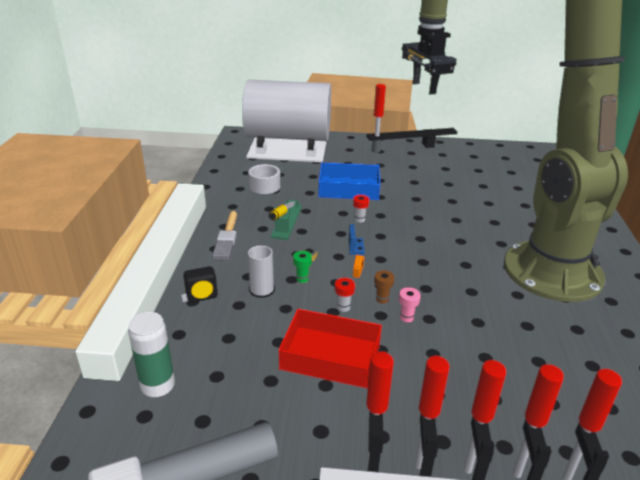

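Candidates in the scene view: the red heads at (301,193) and (413,266) match the description. The look-alikes are brown (424,240), green (345,268) and pink (460,245), plus the red clamp handle at (209,97) and those along the bench edge. Blue stop is at (336,230). I'll check these choices in close crops.

Run:
```python
import cv2
a=cv2.imread("pics/scene0.png")[155:380,180:480]; cv2.imwrite("pics/sc.png",cv2.resize(a,(798,598),interpolation=cv2.INTER_CUBIC))
a=cv2.imread("pics/side0.png")[155:350,180:440]; cv2.imwrite("pics/si.png",cv2.resize(a,(780,585),interpolation=cv2.INTER_CUBIC))
```

```text
(no output)
```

View pics/sc.png

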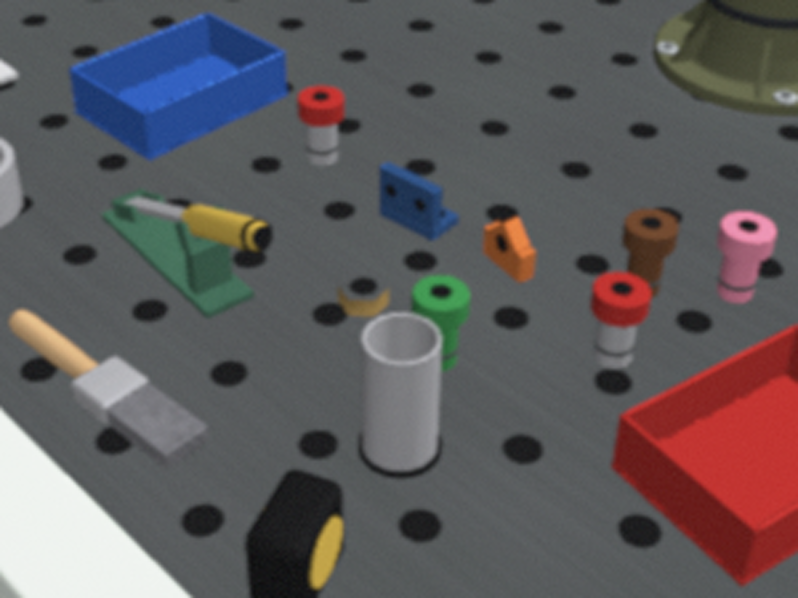

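View pics/si.png

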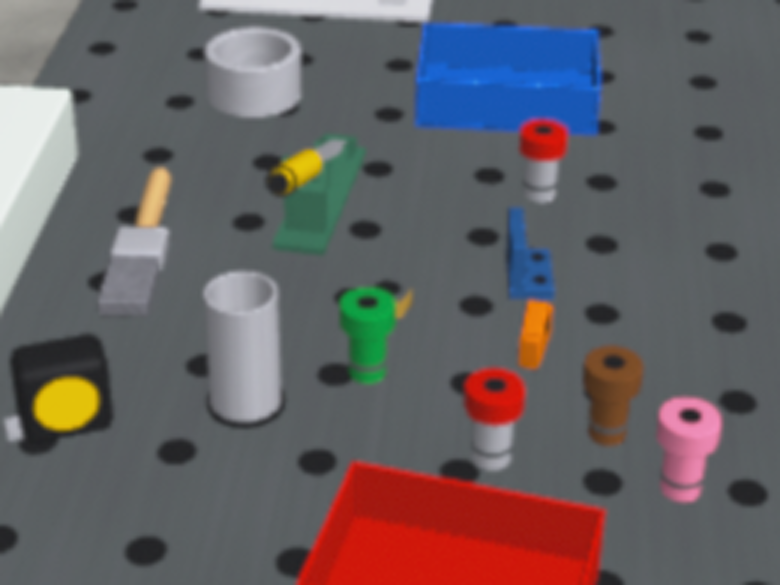

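Both chosen bolts have bare shanks under red heads: sc crop (321,97) and (622,283), si crop (543,130) and (495,384). The brown, green and pink ones are one colour throughout. Next I'll triangulate.

```bash
cat > h.py <<'E'
import numpy as np
from bench import ctrl
from scipy.spatial.transform import Rotation as Ro
C={n:ctrl.camera_model(n) for n in("scene","side","wrist")}
def ray(n,uv):
    m=C[n];R=np.array(m["R"]);d=R.T@[(uv[0]-m["cx"])/m["fx"],(uv[1]-m["cy"])/m["fy"],1]
    return -R.T@np.array(m["t"]),d/np.linalg.norm(d)
def onz(n,uv,z):
    o,d=ray(n,uv);return o+d*(z-o[2])/d[2]
def tri(a,b):
    A=0;B=0;rs=[ray("scene",a),ray("side",b)]
    for o,d in rs: P=np.eye(3)-np.outer(d,d);A=A+P;B=B+P@o
    X=np.linalg.solve(A,B);return X,max(np.linalg.norm((np.eye(3)-np.outer(d,d))@(X-o)) for o,d in rs)
def sc(p):return (180+p[0]/2.66-.3,155+p[1]/2.658-.3)
def si(p):return (180+p[0]/3-.3,155+p[1]/3-.3)
def wproj(X,s):  # world point -> wrist pixel
    m=C["wrist"];T=np.eye(4);T[:3,:3]=Ro.from_rotvec(s["tool_rot"]).as_matrix();T[:3,3]=s["position"]
    p=np.linalg.inv(T@m["T_tool_cam"])@np.r_[X,1];th=np.arctan2(np.hypot(p[0],p[1]),p[2]);f=np.arctan2(p[1],p[0])
    return m["cx"]+m["fx"]*th*np.cos(f),m["cy"]+m["fy"]*th*np.sin(f)
def wonz(uv,z,s):
    m=C["wrist"];T=np.eye(4);T[:3,:3]=Ro.from_rotvec(s["tool_rot"]).as_matrix();T[:3,3]=s["position"];T=T@m["T_tool_cam"]
    v=np.array(uv)-[m["cx"],m["cy"]];r=np.hypot(*v);th=r/m["fx"]
    d=T[:3,:3]@np.r_[v/r*np.sin(th),np.cos(th)];o=T[:3,3];return o+d*(z-o[2])/d[2]
def to_tool(X,s):  # shift in tool axes to bring TCP to X
    return Ro.from_rotvec(s["tool_rot"]).inv().apply(np.array(X)-s["position"])
E
python3 - <<'E'
from h import *
np.set_printoptions(precision=4,suppress=True)
for k,z,a,b in [("boltA",.065,(321,97),(543,130)),("boltB",.065,(622,283),(495,384)),("brown",.065,(651,222),(613,361)),("pink",.065,(747,225),(690,411)),("green",.065,(441,290),(368,302)),("cup",.1,(401,339),(242,292)),
 ("fend",0,(258,236),(281,181)),("fstart",0,(188,214),(320,157)),("stopw1",.05,(382,167),(516,210)),("stopw2",.05,(440,202),(517,256)),("stopfoot",.01,(457,215),(553,286)),("magnet",.046,(510,218),(540,302))]:
    X,e=tri(sc(a),si(b));print(k,X,round(e,4),"want z",z,onz("scene",sc(a),z)[:2],onz("side",si(b),z)[:2])
for k,L in dict(red_sc=[(412,320),(461,347),(530,320),(481,282)]).items():print(k,[onz("scene",p,.05)[:2] for p in L])
print("red_si",[onz("side",p,.05)[:2] for p in [(296,313),(383,328),(375,381),(280,343)]])
print("blue_sc",[onz("scene",sc(p),.05)[:2] for p in [(74,72),(152,118),(285,52),(208,15)]])
print("blue_si",[onz("side",si(p),.05)[:2] for p in [(421,25),(599,32)]],[onz("side",si(p),.0)[:2] for p in [(417,126),(598,131)]])
E
```

```text
boltA [ 0.4531 -0.17    0.0655] 0.0002 want z 0.065 [ 0.4523 -0.171 ] [ 0.4531 -0.1705]
boltB [0.4765 0.184  0.0681] 0.0018 want z 0.065 [0.4711 0.1798] [0.477  0.1829]
brown [0.3961 0.1495 0.0665] 0.0003 want z 0.065 [0.3938 0.148 ] [0.3961 0.148 ]
pink [0.3455 0.2019 0.0675] 0.0008 want z 0.065 [0.3432 0.201 ] [0.3448 0.1976]
green [0.5739 0.097  0.0658] 0.0006 want z 0.065 [0.5725 0.0956] [0.5741 0.097 ]
cup [0.6583 0.1414 0.0983] 0.0002 want z 0.1 [0.6599 0.1431] [0.6578 0.1434]
fend [ 0.6539 -0.0101  0.0976] 0.0001 want z 0 [ 0.5729 -0.1173] [ 0.6804 -0.1663]
fstart [ 0.639  -0.12    0.0542] 0.0007 want z 0 [ 0.5967 -0.1841] [ 0.6517 -0.2112]
stopw1 [ 0.4714 -0.0718  0.0456] 0.0004 want z 0.05 [ 0.4757 -0.0674] [ 0.4714 -0.0641]
stopw2 [ 0.4684 -0.0062  0.0429] 0.0012 want z 0.05 [0.4773 0.0024] [0.468  0.0023]
stopfoot [ 0.4384 -0.0138  0.0113] 0.0011 want z 0.01 [ 0.4383 -0.0135] [ 0.438  -0.0175]
magnet [0.4482 0.0529 0.0449] 0.001 want z 0.046 [0.4483 0.0527] [0.4485 0.0561]
red_sc [array([0.5862, 0.268 ]), array([0.5771, 0.3595]), array([0.4394, 0.406 ]), array([0.4129, 0.2948])]
red_si [array([0.5675, 0.2695]), array([0.398 , 0.2941]), array([0.4126, 0.4277]), array([0.5868, 0.3544])]
blue_sc [array([ 0.5745, -0.3864]), array([ 0.5701, -0.2663]), array([ 0.4032, -0.2798]), array([ 0.409 , -0.3948])]
blue_si [array([ 0.576 , -0.3871]), array([ 0.4038, -0.3934])] [array([ 0.5695, -0.2777]), array([ 0.4011, -0.2884])]
```

Run:
```python
from h import *
np.set_printoptions(precision=3,suppress=True)
print("clamp foot",onz("scene",(213,150),0),onz("side",(377,150),0),"top",tri((208,82),(380,86)))
s=ctrl.get_state();print(to_tool([.4525,-.171,.236],s))
```

```text
clamp foot [ 0.408 -0.628  0.   ] [ 0.407 -0.604  0.   ] top (array([ 0.414, -0.592,  0.218]), np.float64(7.837547051185716e-05))
[ 0.331 -0.297  0.   ]
```

Call:
step_arm:
  commands:
    - {"travel":[0.18,-0.162,0],"turn":[0,0,-36]}
    - {"travel":[0.18,-0.162,0],"turn":[0,0,-36]}
    - {"travel":[0.18,-0.162,0],"turn":[0,0,-36]}
    - {"travel":[0.18,-0.162,0],"turn":[0,0,-36]}
    - {"travel":[0.18,-0.162,0],"turn":[0,0,-36]}
  gripper: 0.7
  force: 25

```text
time: 0.6
position: [0.3772, -0.3559, 0.2362]
tool_rot: [-2.686, -1.628, -0.0]
ft_force: [1.6, -0.2, -0.4]
grip_width: 0.716
grip_force: 0.0
```

Call:
step_arm:
  commands:
    - {"travel":[0.197,-0.019,0.086],"turn":[0,0,-27.6]}
    - {"travel":[0.197,-0.019,0.086],"turn":[0,0,-27.6]}
    - {"travel":[0.197,-0.019,0.086],"turn":[0,0,-27.6]}
    - {"travel":[0.197,-0.019,0.086],"turn":[0,0,-27.6]}
    - {"travel":[0.197,-0.019,0.086],"turn":[0,0,-27.6]}

```text
time: 1.1
position: [0.4519, -0.1699, 0.1484]
tool_rot: [-2.215, -2.222, -0.001]
ft_force: [-0.9, -0.5, 1.3]
grip_width: 0.697
grip_force: 0.0
```

Run:
```python
from h import *
import cv2
s=ctrl.get_state();im=ctrl.get_image("wrist")[...,::-1];cv2.imwrite("pics/w1.png",im)
print(s["position"],s["tool_rot"],s["joint_positions"])
for k,X in dict(A=[.4525,-.171,.065],stopw1=[.474,-.069,.05],stopw2=[.474,-.005,.05]).items():print(k,wproj(X,s))
```

```text
[ 0.45193122 -0.16989971  0.14843167] [-2.21540688e+00 -2.22188954e+00 -6.56089222e-04] [ 0.77805373  0.05681559 -0.4826988   1.94901313  0.02650069  1.14566687
  0.28792532]
A (np.float64(322.9135759653391), np.float64(258.132183600932))
stopw1 (np.float64(356.28830941732366), np.float64(102.33818050956498))
stopw2 (np.float64(356.1771826346635), np.float64(11.298496620172898))
```

View pics/w1.png

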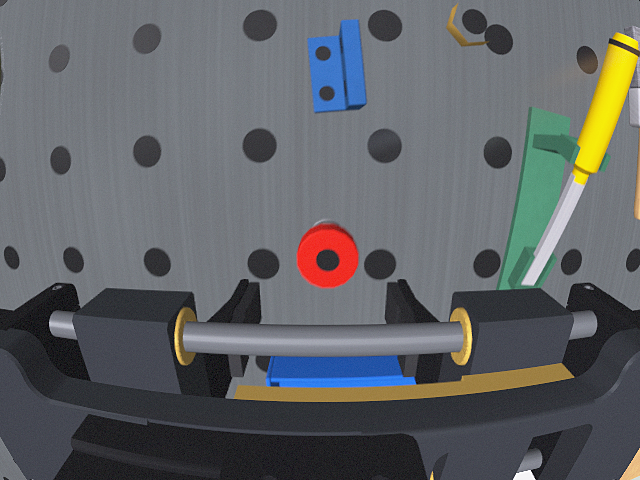

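The head centre is at (328,257) against a predicted (323,258), about +2 mm in x. The stop's wall top runs (350,20) to (357,105), and the file handle end is at (623,42). Descending.

Call:
step_arm:
  commands:
    - {"travel":[-0.001,0.002,0.05],"turn":[0,0,0]}
    - {"travel":[-0.001,0.002,0.08],"turn":[0,0,0]}
    - {"travel":[-0.001,0.002,0.099],"turn":[0,0,0]}
    - {"travel":[-0.001,0.002,0.099],"turn":[0,0,0]}

```text
time: 1.55
position: [0.451, -0.1771, 0.0489]
tool_rot: [-2.224, -2.211, 0.004]
ft_force: [-0.1, 0.0, -0.7]
grip_width: 0.701
grip_force: 0.0
```

Call:
step_arm:
  commands:
    - {"travel":[0,0,0],"turn":[0,0,0]}
    - {"travel":[0,0,0],"turn":[0,0,0]}
    - {"travel":[0,0,0],"turn":[0,0,0]}
    - {"travel":[0,0,0],"turn":[0,0,0]}
    - {"travel":[0,0,0],"turn":[0,0,0]}
  gripper: 0.3

```text
time: 2.05
position: [0.4546, -0.1776, 0.0528]
tool_rot: [2.225, 2.214, 0.0]
ft_force: [-0.5, 0.2, 5.7]
grip_width: 0.471
grip_force: 25.0
```

Call:
step_arm:
  commands:
    - {"travel":[0,0,-0.05],"turn":[0,0,0]}
    - {"travel":[0,0,-0.09],"turn":[0,0,0]}
    - {"travel":[0,0,-0.11],"turn":[0,0,0]}
    - {"travel":[0,0,-0.11],"turn":[0,0,0]}

```text
time: 2.45
position: [0.4557, -0.1777, 0.1647]
tool_rot: [2.223, 2.211, 0.003]
ft_force: [0.1, 0.7, -1.7]
grip_width: 0.474
grip_force: 25.0
```

Run:
```python
from h import *
s=ctrl.get_state();print(s["position"],s["tool_rot"],s["grip_width"],s["ft_force"]);
s=ctrl.get_state();print(s["position"])
```

```text
[ 0.45570013 -0.17767528  0.16466001] [2.22263704 2.21149666 0.00257564] 0.47401484869723004 [ 0.09552416  0.66483047 -1.65979227]
[ 0.45570013 -0.17767528  0.16466001]
```

Call:
step_arm:
  commands:
    - {"travel":[0.03,0,0],"turn":[0,0,0]}
    - {"travel":[0.08,0,0],"turn":[0,0,0]}
    - {"travel":[0.13,0,0],"turn":[0,0,0]}
    - {"travel":[0.18,0,0],"turn":[0,0,0]}
    - {"travel":[0.23,0,0],"turn":[0,0,0]}

```text
time: 2.95
position: [0.4533, 0.0546, 0.1598]
tool_rot: [-2.227, -2.214, 0.003]
ft_force: [2.0, -0.9, -1.6]
grip_width: 0.475
grip_force: 25.0
```

Call:
step_arm:
  commands:
    - {"travel":[0.05,0,0],"turn":[0,0,0]}
    - {"travel":[0.1,0,0],"turn":[0,0,0]}
    - {"travel":[0.15,0,0],"turn":[0,0,0]}
    - {"travel":[0.2,0,0],"turn":[0,0,0]}
    - {"travel":[0.25,0,0],"turn":[0,0,0]}

```text
time: 3.45
position: [0.4551, 0.3041, 0.1597]
tool_rot: [-2.227, -2.215, 0.003]
ft_force: [1.3, 0.4, -2.5]
grip_width: 0.475
grip_force: 25.0
```

Call:
step_arm:
  commands:
    - {"travel":[0.04,0.004,0],"turn":[0,0,0]}
    - {"travel":[0.058,0.004,0],"turn":[0,0,0]}
    - {"travel":[0.058,0.004,0],"turn":[0,0,0]}
    - {"travel":[0.058,0.004,0],"turn":[0,0,0]}

```text
time: 3.85
position: [0.4595, 0.3601, 0.1596]
tool_rot: [-2.226, -2.217, 0.005]
ft_force: [-0.4, 0.1, -2.4]
grip_width: 0.475
grip_force: 25.0
```

Run:
```python
from h import *
import cv2
s=ctrl.get_state();im=ctrl.get_image("wrist")[...,::-1];cv2.imwrite("pics/w2.png",im)
print(s["position"],s["tool_rot"],s["joint_positions"],s["grip_width"])
```

```text
[0.45947767 0.36005459 0.15964048] [-2.22555415 -2.21662981  0.00540527] [ 0.04683773  0.36678529 -0.91661231  1.69152965  0.30504797  1.23880963
 -0.9435604 ] 0.47486569247574045
```

View pics/w2.png

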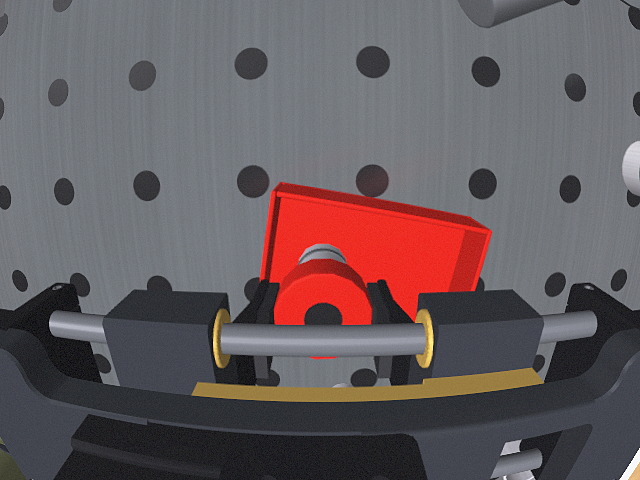

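The bolt is held, with its head at (323,315) and foot at (323,250). The bin's far rim corners are (277,184) and (490,230).

Run:
```python
from h import *
s=ctrl.get_state()
for p in [(277,184),(490,230),(262,280)]:print(wonz(p,.05,s))
for p in [(323,250)]:print(wonz(p,.10,s))
for p in [(323,315)]:print(wonz(p,.17,s))
```

```text
[0.42874333 0.40350776 0.05      ]
[0.58968108 0.36976867 0.05      ]
[0.41441002 0.33099091 0.05      ]
[0.46089201 0.37080633 0.1       ]
[0.46087245 0.36468615 0.17      ]
```

Call:
step_arm:
  commands:
    - {"travel":[-0.008,0.01,0.03],"turn":[0,0,0]}
    - {"travel":[-0.008,0.01,0.06],"turn":[0,0,0]}
    - {"travel":[-0.008,0.01,0.085],"turn":[0,0,0]}
    - {"travel":[-0.008,0.01,0.096],"turn":[0,0,0]}
    - {"travel":[-0.008,0.01,0.098],"turn":[0,0,0]}

```text
time: 4.4
position: [0.4701, 0.3507, 0.0621]
tool_rot: [2.229, 2.214, -0.005]
ft_force: [0.3, -0.1, -2.6]
grip_width: 0.471
grip_force: 25.0
```

Call:
step_arm:
  commands:
    - {"travel":[0,0,0.001],"turn":[0,0,0]}
    - {"travel":[0,0,0.002],"turn":[0,0,0]}
    - {"travel":[0,0,0.003],"turn":[0,0,0]}

```text
time: 4.7
position: [0.4711, 0.3535, 0.0617]
tool_rot: [2.227, 2.215, 0.003]
ft_force: [0.5, -0.8, -1.8]
grip_width: 0.469
grip_force: 25.0
```

Call:
step_arm:
  commands:
    - {"travel":[0,0,0.002],"turn":[0,0,0]}
    - {"travel":[0,0,0.004],"turn":[0,0,0]}
    - {"travel":[0,0,0.004],"turn":[0,0,0]}

```text
time: 5.0
position: [0.4706, 0.3533, 0.057]
tool_rot: [2.226, 2.216, 0.001]
ft_force: [0.3, -1.3, 1.6]
grip_width: 0.478
grip_force: 25.0
```

Call:
step_arm:
  commands:
    - {"travel":[0,0,0],"turn":[0,0,0]}
    - {"travel":[0,0,0],"turn":[0,0,0]}
    - {"travel":[0,0,-0.002],"turn":[0,0,0]}
    - {"travel":[0,0,-0.04],"turn":[0,0,0]}
    - {"travel":[0,0,-0.09],"turn":[0,0,0]}
  gripper: 0.62

```text
time: 5.5
position: [0.4689, 0.3515, 0.1452]
tool_rot: [-2.226, -2.215, 0.008]
ft_force: [1.5, 0.0, 0.8]
grip_width: 0.615
grip_force: 0.0
```

Call:
step_arm:
  commands:
    - {"travel":[-0.05,0.004,0],"turn":[0,0,0]}
    - {"travel":[-0.1,0.004,0],"turn":[0,0,0]}
    - {"travel":[-0.14,0.004,0],"turn":[0,0,0]}
    - {"travel":[-0.171,0.004,0],"turn":[0,0,0]}
    - {"travel":[-0.171,0.004,0],"turn":[0,0,0]}
  gripper: 0.7

```text
time: 6.0
position: [0.4743, 0.1762, 0.1463]
tool_rot: [2.233, 2.205, -0.004]
ft_force: [-0.0, 0.9, -0.3]
grip_width: 0.701
grip_force: 0.0
```

Call:
step_arm:
  commands:
    - {"travel":[0,0,0],"turn":[0,0,0]}
    - {"travel":[0,0,0],"turn":[0,0,0]}

```text
time: 6.2
position: [0.4734, 0.1835, 0.1468]
tool_rot: [-2.225, -2.218, -0.002]
ft_force: [-0.2, 0.5, 0.4]
grip_width: 0.705
grip_force: 0.0
```

Run:
```python
from h import *
import cv2
s=ctrl.get_state();im=ctrl.get_image("wrist")[...,::-1];cv2.imwrite("pics/w3.png",im)
print(s["position"],s["tool_rot"],s["grip_width"])
print(wproj([.475,.182,.065],s))
hsv=cv2.cvtColor(im,cv2.COLOR_BGR2HSV)
m=(((hsv[...,0]<6)|(hsv[...,0]>174))&(hsv[...,1]>150)&(hsv[...,2]>90)).astype(np.uint8)
n,l,st,c=cv2.connectedComponentsWithStats(m)
for i in range(1,n):
    if st[i,4]>150:
        print(st[i],c[i],wonz(st[i,:2]+st[i,2:4]/2,.065,s))
```

```text
[0.47337457 0.18350227 0.14682939] [-2.22463678e+00 -2.21773462e+00 -1.51447723e-03] 0.7052631630098242
(np.float64(324.17510053865715), np.float64(259.2330344852381))
[  216     0   270   152 32398] [357.56074449  65.47021421] [0.49161259 0.2991226  0.065     ]
[ 299  221   63   66 2761] [330.03875407 253.29844259] [0.4791385  0.18560214 0.065     ]
```

Bolt B's head centre measures (.478,.185), matching the triangulation. Descend and grip.

Call:
step_arm:
  commands:
    - {"travel":[0.001,0.004,0.03],"turn":[0,0,0]}
    - {"travel":[0.001,0.004,0.07],"turn":[0,0,0]}
    - {"travel":[0.001,0.004,0.095],"turn":[0,0,0]}
    - {"travel":[0.001,0.004,0.095],"turn":[0,0,0]}

```text
time: 6.65
position: [0.4743, 0.1836, 0.0483]
tool_rot: [-2.22, -2.216, 0.008]
ft_force: [-0.9, 0.0, -0.2]
grip_width: 0.703
grip_force: 0.0
```

Call:
step_arm:
  commands:
    - {"travel":[0,0,0],"turn":[0,0,0]}
    - {"travel":[0,0,0],"turn":[0,0,0]}
    - {"travel":[0,0,0],"turn":[0,0,0]}
    - {"travel":[0,0,0],"turn":[0,0,0]}
    - {"travel":[0,0,0],"turn":[0,0,0]}
  gripper: 0.3

```text
time: 7.15
position: [0.4786, 0.1834, 0.053]
tool_rot: [2.226, 2.215, 0.003]
ft_force: [0.3, 0.1, 5.9]
grip_width: 0.472
grip_force: 25.0
```

Call:
step_arm:
  commands:
    - {"travel":[0,0,-0.04],"turn":[0,0,0]}
    - {"travel":[0,0,-0.08],"turn":[0,0,0]}
    - {"travel":[0,0,-0.1],"turn":[0,0,0]}
    - {"travel":[0,0,-0.1],"turn":[0,0,0]}

```text
time: 7.55
position: [0.4795, 0.1835, 0.1545]
tool_rot: [2.224, 2.212, 0.007]
ft_force: [0.6, 0.4, -2.1]
grip_width: 0.473
grip_force: 25.0
```

Call:
step_arm:
  commands:
    - {"travel":[0.04,0.016,0],"turn":[0,0,0]}
    - {"travel":[0.08,0.032,0],"turn":[0,0,0]}
    - {"travel":[0.115,0.049,0],"turn":[0,0,0]}
    - {"travel":[0.115,0.049,0],"turn":[0,0,0]}
    - {"travel":[0.115,0.049,0],"turn":[0,0,0]}

```text
time: 8.05
position: [0.5257, 0.2981, 0.1492]
tool_rot: [-2.223, -2.217, 0.005]
ft_force: [-0.2, -0.6, -2.1]
grip_width: 0.472
grip_force: 25.0
```

Call:
step_arm:
  commands:
    - {"travel":[0,0,0.04],"turn":[0,0,0]}
    - {"travel":[0,0,0.075],"turn":[0,0,0]}
    - {"travel":[0,0,0.088],"turn":[0,0,0]}
    - {"travel":[0,0,0.09],"turn":[0,0,0]}
    - {"travel":[0,0,0.09],"turn":[0,0,0]}

```text
time: 8.55
position: [0.5276, 0.2973, 0.0623]
tool_rot: [2.227, 2.215, 0.001]
ft_force: [-0.1, -0.0, -1.9]
grip_width: 0.476
grip_force: 25.0
```

Call:
step_arm:
  commands:
    - {"travel":[0,0,0.002],"turn":[0,0,0]}
    - {"travel":[0,0,0.004],"turn":[0,0,0]}
    - {"travel":[0,0,0.004],"turn":[0,0,0]}

```text
time: 8.85
position: [0.5275, 0.2978, 0.0582]
tool_rot: [2.227, 2.215, 0.002]
ft_force: [0.0, -1.0, -2.3]
grip_width: 0.471
grip_force: 25.0
```

Call:
step_arm:
  commands:
    - {"travel":[0,0,0.002],"turn":[0,0,0]}
    - {"travel":[0,0,0.002],"turn":[0,0,0]}

```text
time: 9.05
position: [0.5276, 0.2981, 0.057]
tool_rot: [2.226, 2.215, 0.002]
ft_force: [-1.9, -0.4, 6.6]
grip_width: 0.472
grip_force: 25.0
```

Call:
step_arm:
  commands:
    - {"travel":[0,0,0],"turn":[0,0,0]}
    - {"travel":[0,0,0],"turn":[0,0,0]}
    - {"travel":[0,0,-0.002],"turn":[0,0,0]}
    - {"travel":[0,0,-0.05],"turn":[0,0,0]}
    - {"travel":[0,0,-0.1],"turn":[0,0,0]}
  gripper: 0.62

```text
time: 9.55
position: [0.5259, 0.2969, 0.1551]
tool_rot: [-2.225, -2.215, 0.006]
ft_force: [1.4, 0.2, 0.5]
grip_width: 0.615
grip_force: 0.0
```

Call:
step_arm:
  commands:
    - {"travel":[-0.05,-0.01,0],"turn":[0,0,0]}
    - {"travel":[-0.1,-0.02,0],"turn":[0,0,0]}
    - {"travel":[-0.145,-0.03,0],"turn":[0,0,0]}
    - {"travel":[-0.19,-0.04,0],"turn":[0,0,0]}
    - {"travel":[-0.235,-0.05,0],"turn":[0,0,0]}

```text
time: 10.05
position: [0.4753, 0.0611, 0.1556]
tool_rot: [2.226, 2.215, 0.0]
ft_force: [1.1, -0.4, -0.8]
grip_width: 0.618
grip_force: 0.0
```

Call:
step_arm:
  commands:
    - {"travel":[-0.05,-0.005,0],"turn":[0,0,0]}
    - {"travel":[-0.098,-0.01,0],"turn":[0,0,0]}
    - {"travel":[-0.098,-0.01,0],"turn":[0,0,0]}
    - {"travel":[-0.098,-0.01,0],"turn":[0,0,0]}
    - {"travel":[-0.098,-0.01,0],"turn":[0,0,0]}

```text
time: 10.55
position: [0.4657, -0.0336, 0.1557]
tool_rot: [-2.225, -2.218, -0.001]
ft_force: [0.6, 0.4, -0.3]
grip_width: 0.619
grip_force: 0.0
```

Run:
```python
from h import *
import cv2
s=ctrl.get_state();im=ctrl.get_image("wrist")[...,::-1];cv2.imwrite("pics/w4.png",im)
print(s["position"],s["tool_rot"],s["grip_width"],s["joint_positions"])
```

```text
[ 0.46567892 -0.03363127  0.15568468] [-2.22492525e+00 -2.21790301e+00 -8.68523591e-04] 0.6185676020576306 [ 0.82108179  0.02353902 -0.80493391  1.96898794  0.01807833  1.15598674
  0.00584468]
```

View pics/w4.png

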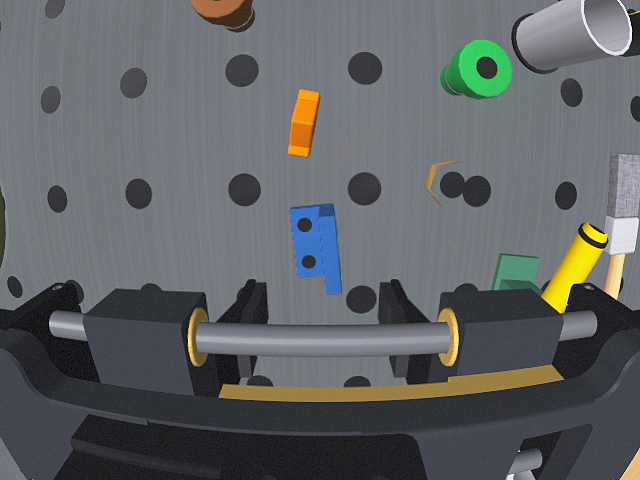

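The stop's wall top runs (326,205) to (333.5,293), the magnet is at (304,122), the file handle end at (593,236), and the cup rim at (606,25).

Run:
```python
from h import *
s=ctrl.get_state()
for p,z in [((319,205),.05),((333,205),.05),((341,293),.05),((326,294),.05),((290,208),.01),((298,277),.01),((593,236),.095),((304,95),.046),((606,25),.1)]:print(p,wonz(p,z,s))
```

```text
(319, 205) [ 0.46385945 -0.00323055  0.05      ]
(333, 205) [ 0.47359812 -0.00324505  0.05      ]
(341, 293) [ 0.48001827 -0.06993426  0.05      ]
(326, 294) [ 0.46877938 -0.07069945  0.05      ]
(290, 208) [ 0.44002784 -0.01315666  0.01      ]
(298, 277) [ 0.44527329 -0.07295237  0.01      ]
(593, 236) [ 0.65976025 -0.01281489  0.095     ]
(304, 95) [0.45382947 0.07326505 0.046     ]
(606, 25) [0.65931277 0.13800009 0.1       ]
```

Call:
step_arm:
  commands:
    - {"travel":[-0.003,0.006,0.03],"turn":[0,0,-5]}
    - {"travel":[-0.003,0.006,0.07],"turn":[0,0,-5]}
    - {"travel":[-0.003,0.006,0.105],"turn":[0,0,-5]}
    - {"travel":[-0.003,0.006,0.122],"turn":[0,0,-5]}
    - {"travel":[-0.003,0.006,0.122],"turn":[0,0,-5]}

```text
time: 11.1
position: [0.4693, -0.0358, 0.0312]
tool_rot: [-2.12, -2.311, 0.002]
ft_force: [-0.7, -0.3, -0.1]
grip_width: 0.62
grip_force: 0.0
```

Call:
step_arm:
  commands:
    - {"travel":[0,0,0],"turn":[0,0,0]}
    - {"travel":[0,0,0],"turn":[0,0,0]}
    - {"travel":[0,0,0],"turn":[0,0,0]}
    - {"travel":[0,0,0],"turn":[0,0,0]}
    - {"travel":[0,0,0],"turn":[0,0,0]}
  gripper: 0.0
  force: 35

```text
time: 11.6
position: [0.4718, -0.0383, 0.0341]
tool_rot: [2.128, 2.31, 0.0]
ft_force: [0.4, -0.0, -0.2]
grip_width: 0.246
grip_force: 0.0
```

Call:
step_arm:
  commands:
    - {"travel":[0,0,-0.001],"turn":[0,0,0]}
    - {"travel":[0,0,-0.001],"turn":[0,0,0]}
    - {"travel":[0,0,-0.001],"turn":[0,0,0]}

```text
time: 11.9
position: [0.4715, -0.0382, 0.0348]
tool_rot: [2.128, 2.311, -0.0]
ft_force: [-1.7, -0.7, 3.0]
grip_width: 0.135
grip_force: 35.0
```

Call:
step_arm:
  commands:
    - {"travel":[0,0,-0.04],"turn":[0,0,0]}
    - {"travel":[0,0,-0.09],"turn":[0,0,0]}
    - {"travel":[-0.04,0,-0.11],"turn":[0,0,0]}
    - {"travel":[-0.08,0.001,-0.11],"turn":[0,0,0]}
    - {"travel":[-0.12,0.001,-0.11],"turn":[0,0,0]}

```text
time: 12.4
position: [0.4827, -0.1591, 0.1454]
tool_rot: [2.126, 2.31, -0.0]
ft_force: [0.0, -0.5, -3.4]
grip_width: 0.134
grip_force: 35.0
```

Call:
step_arm:
  commands:
    - {"travel":[-0.045,0,0],"turn":[0,0,0]}
    - {"travel":[-0.09,0.001,0],"turn":[0,0,0]}
    - {"travel":[-0.135,0.002,0],"turn":[0,0,0]}
    - {"travel":[-0.176,0.002,0],"turn":[0,0,0]}
    - {"travel":[-0.176,0.002,0],"turn":[0,0,0]}

```text
time: 12.9
position: [0.4963, -0.3408, 0.143]
tool_rot: [2.139, 2.3, -0.004]
ft_force: [0.6, -0.1, -2.7]
grip_width: 0.134
grip_force: 35.0
```

Call:
step_arm:
  commands:
    - {"travel":[0,0,0],"turn":[0,0,0]}
    - {"travel":[0,0,0],"turn":[0,0,0]}
    - {"travel":[0,0,0],"turn":[0,0,0]}

```text
time: 13.2
position: [0.4991, -0.3311, 0.1444]
tool_rot: [-2.125, -2.313, -0.0]
ft_force: [0.7, -0.1, -2.5]
grip_width: 0.139
grip_force: 35.0
```

Run:
```python
from h import *
import cv2
s=ctrl.get_state();im=ctrl.get_image("wrist")[...,::-1];cv2.imwrite("pics/w5.png",im)
im2=ctrl.get_image("scene")[...,::-1]
cv2.imwrite("pics/mix.png",cv2.resize(np.hstack([im[120:,100:540],im2[120:420:,180:560].repeat(1,0) if 0 else cv2.resize(im2[150:420,180:535],(473,360))]),(800,315)))
print(s["position"],s["tool_rot"],s["grip_width"],s["ft_force"])
```

```text
[ 0.49906301 -0.33107228  0.14442395] [-2.12506005e+00 -2.31315994e+00 -2.42865206e-04] 0.13938187301014382 [ 0.69662131 -0.07809648 -2.52677108]
```

View pics/mix.png

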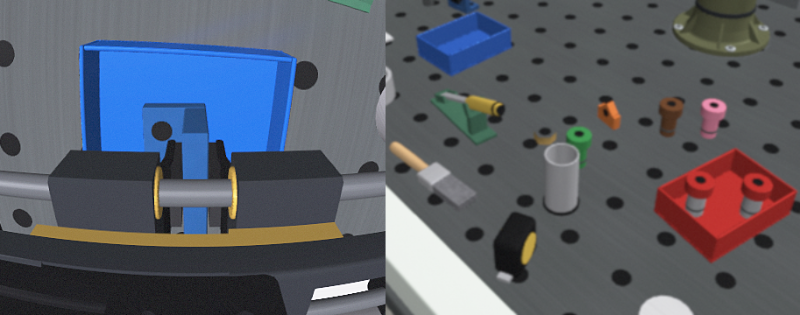

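Both bolts stand in the red bin, and the stop hangs centred over the blue bin. Lowering.

Call:
step_arm:
  commands:
    - {"travel":[0,0,0.035],"turn":[0,0,0]}
    - {"travel":[0,0,0.07],"turn":[0,0,0]}
    - {"travel":[0,0,0.095],"turn":[0,0,0]}
    - {"travel":[0,0,0.1],"turn":[0,0,0]}
    - {"travel":[0,0,0.1],"turn":[0,0,0]}

```text
time: 13.8
position: [0.4986, -0.3321, 0.0443]
tool_rot: [-2.126, -2.311, 0.0]
ft_force: [0.1, -1.0, -2.1]
grip_width: 0.134
grip_force: 35.0
```

Call:
step_arm:
  commands:
    - {"travel":[0,0,0.002],"turn":[0,0,0]}
    - {"travel":[0,0,0.004],"turn":[0,0,0]}
    - {"travel":[0,0,0.004],"turn":[0,0,0]}

```text
time: 14.1
position: [0.4993, -0.3332, 0.0416]
tool_rot: [2.127, 2.31, -0.0]
ft_force: [-0.7, 0.3, -1.3]
grip_width: 0.136
grip_force: 35.0
```

Call:
step_arm:
  commands:
    - {"travel":[0,0,0.002],"turn":[0,0,0]}
    - {"travel":[0,0,0.003],"turn":[0,0,0]}
    - {"travel":[0,0,0.003],"turn":[0,0,0]}

```text
time: 14.4
position: [0.4992, -0.3332, 0.0389]
tool_rot: [2.128, 2.31, -0.001]
ft_force: [-2.1, -0.1, 5.2]
grip_width: 0.133
grip_force: 35.0
```

Call:
step_arm:
  commands:
    - {"travel":[0,0,0],"turn":[0,0,0]}
    - {"travel":[0,0,0],"turn":[0,0,0]}
    - {"travel":[0,0,0],"turn":[0,0,0]}
    - {"travel":[0,0,-0.03],"turn":[0,0,0]}
    - {"travel":[0,0,-0.08],"turn":[0,0,0]}
  gripper: 0.4

```text
time: 14.9
position: [0.4962, -0.3314, 0.1147]
tool_rot: [-2.123, -2.305, 0.001]
ft_force: [1.3, -1.4, 0.5]
grip_width: 0.391
grip_force: 0.0
```

Call:
step_arm:
  commands:
    - {"travel":[0,0,-0.05],"turn":[0,0,0]}
    - {"travel":[0.03,0.025,-0.08],"turn":[0,0,0]}
    - {"travel":[0.065,0.055,-0.08],"turn":[0,0,0]}
    - {"travel":[0.1,0.08,-0.08],"turn":[0,0,0]}
    - {"travel":[0.135,0.105,-0.08],"turn":[0,0,0]}

```text
time: 15.4
position: [0.5932, -0.1884, 0.198]
tool_rot: [2.128, 2.31, 0.0]
ft_force: [0.2, -0.3, -0.1]
grip_width: 0.402
grip_force: 0.0
```

Call:
step_arm:
  commands:
    - {"travel":[0.035,0.025,0],"turn":[0,0,6]}
    - {"travel":[0.07,0.05,0],"turn":[0,0,12.5]}
    - {"travel":[0.092,0.067,0],"turn":[0,0,12.5]}
    - {"travel":[0.092,0.067,0],"turn":[0,0,12.5]}
    - {"travel":[0.092,0.067,0],"turn":[0,0,12.5]}

```text
time: 15.9
position: [0.6515, -0.0918, 0.1971]
tool_rot: [-2.365, -2.068, 0.001]
ft_force: [-0.4, -0.5, -1.1]
grip_width: 0.397
grip_force: 0.0
```

Call:
step_arm:
  commands:
    - {"travel":[0,0,0],"turn":[0,0,0]}
    - {"travel":[0,0,0],"turn":[0,0,0]}
    - {"travel":[0,0,0],"turn":[0,0,0]}

```text
time: 16.2
position: [0.6511, -0.0941, 0.1976]
tool_rot: [2.369, 2.062, -0.001]
ft_force: [-0.9, -0.5, -0.1]
grip_width: 0.4
grip_force: 0.0
```

Run:
```python
from h import *
import cv2
s=ctrl.get_state();im=ctrl.get_image("wrist")[...,::-1];cv2.imwrite("pics/w6.png",im)
print(s["position"],s["tool_rot"],s["grip_width"],s["joint_positions"])
```

```text
[ 0.65112444 -0.09412317  0.19756075] [ 2.36916295e+00  2.06249050e+00 -8.91558254e-04] 0.40013639603017376 [ 0.60641608  0.43617032 -0.67341384  1.46306924  0.27493225  1.3380112
 -0.2228669 ]
```

View pics/w6.png

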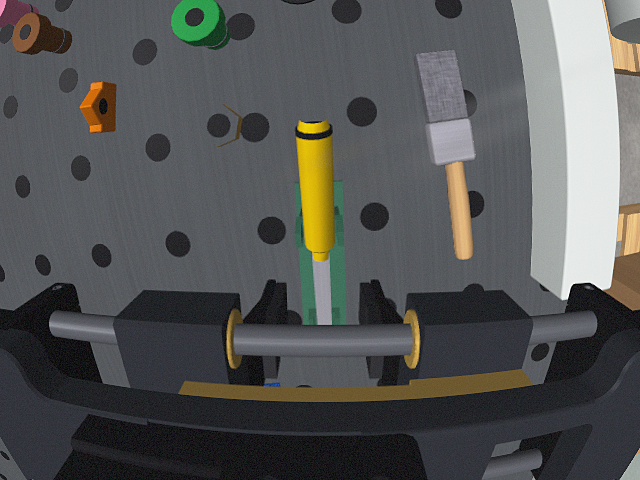

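The handle's centreline runs from its end at (313,123) to (320,250). The nut sits at (230,125), clear of it.

Run:
```python
from h import *
s=ctrl.get_state()
a=wonz((313.5,124),.100,s);b=wonz((320,248),.062,s);print(a,b,(a-b),np.linalg.norm(a-b))
d=(a-b);print(np.degrees(np.arctan2(d[1],d[0])),np.degrees(np.arctan2(d[2],np.hypot(*d[:2]))))
```

```text
[ 0.65756598 -0.00804266  0.1       ] [ 0.64817238 -0.10415576  0.062     ] [0.0093936 0.0961131 0.038    ] 0.10377845318887016
84.41793384123332 21.479274253544112
```

Call:
step_arm:
  commands:
    - {"travel":[0.035,-0.003,0],"turn":[0,-8,-1.4]}
    - {"travel":[0.07,-0.006,0.01],"turn":[0,-16,-1.4]}
    - {"travel":[0.074,-0.006,0.048],"turn":[0,-25,-1.4]}
    - {"travel":[0.074,-0.006,0.048],"turn":[0,-25,-1.4]}
    - {"travel":[0.074,-0.006,0.048],"turn":[0,-25,-1.4]}
  gripper: 0.6
  force: 40

```text
time: 16.75
position: [0.6547, -0.0164, 0.1476]
tool_rot: [2.096, 1.884, -0.474]
ft_force: [0.2, -0.1, 0.3]
grip_width: 0.593
grip_force: 0.0
```

Call:
step_arm:
  commands:
    - {"travel":[0,0,0],"turn":[0,0,0]}
    - {"travel":[0,0,0],"turn":[0,0,0]}
    - {"travel":[0,0,0],"turn":[0,0,0]}

```text
time: 17.05
position: [0.6562, -0.021, 0.1512]
tool_rot: [2.103, 1.872, -0.469]
ft_force: [0.4, 0.1, 0.2]
grip_width: 0.598
grip_force: 0.0
```

Run:
```python
from h import *
s=ctrl.get_state();print(s["position"],Ro.from_rotvec(s["tool_rot"]).as_matrix(),s["joint_positions"],to_tool([.652,-.054,.0775],s))
```

```text
[ 0.65623136 -0.02102989  0.15120122] [[ 0.10432843  0.99321424 -0.05139127]
 [ 0.90031289 -0.11627202 -0.41942523]
 [-0.42255447 -0.00251025 -0.90633405]] [ 0.19962217  0.53976445 -0.58877975  1.47288518  0.678857    1.46901792
 -0.62920738] [ 0.00101791 -0.00018413  0.08084388]
```

Call:
step_arm:
  commands:
    - {"travel":[0.001,0,0.03],"turn":[0,0,0]}
    - {"travel":[0.001,0,0.06],"turn":[0,0,0]}
    - {"travel":[0.001,0,0.081],"turn":[0,0,0]}
    - {"travel":[0.001,0,0.081],"turn":[0,0,0]}
    - {"travel":[0.001,0,0.081],"turn":[0,0,0]}

```text
time: 17.55
position: [0.6518, -0.0522, 0.0767]
tool_rot: [2.101, 1.876, -0.47]
ft_force: [-0.4, 1.4, 0.2]
grip_width: 0.601
grip_force: 0.0
```

Call:
step_arm:
  commands:
    - {"travel":[0,0,0],"turn":[0,0,0]}
    - {"travel":[0,0,0],"turn":[0,0,0]}
    - {"travel":[0,0,0],"turn":[0,0,0]}
    - {"travel":[0,0,0],"turn":[0,0,0]}
    - {"travel":[0,0,0],"turn":[0,0,0]}
  gripper: 0

```text
time: 18.05
position: [0.6517, -0.0512, 0.076]
tool_rot: [2.099, 1.878, -0.47]
ft_force: [-0.1, 0.1, -0.2]
grip_width: 0.263
grip_force: 39.8
```

Call:
step_arm:
  commands:
    - {"travel":[0,0,0],"turn":[0,0,0]}
    - {"travel":[0,0,0],"turn":[0,0,0]}

```text
time: 18.25
position: [0.6517, -0.0512, 0.0759]
tool_rot: [2.099, 1.878, -0.47]
ft_force: [0.6, 1.0, 1.1]
grip_width: 0.263
grip_force: 39.8
```

Call:
step_arm:
  commands:
    - {"travel":[-0.008,0,-0.018],"turn":[0,0,0]}
    - {"travel":[-0.025,0,-0.054],"turn":[0,0,0]}
    - {"travel":[-0.046,0,-0.1],"turn":[0,0,0]}
    - {"travel":[-0.067,0,-0.145],"turn":[0,0,0]}
    - {"travel":[-0.085,0,-0.182],"turn":[0,0,0]}

```text
time: 18.75
position: [0.6523, -0.0511, 0.2809]
tool_rot: [2.099, 1.878, -0.467]
ft_force: [0.3, -0.4, -1.3]
grip_width: 0.266
grip_force: 39.9
```

Call:
step_arm:
  commands:
    - {"travel":[-0.012,0,-0.025],"turn":[0,5,0]}
    - {"travel":[-0.012,0,-0.025],"turn":[0,12,0]}
    - {"travel":[-0.012,0,-0.025],"turn":[0,19,0]}
    - {"travel":[-0.012,0,-0.025],"turn":[0,26,0]}
    - {"travel":[-0.012,0,-0.025],"turn":[0,33,0]}

```text
time: 19.25
position: [0.6524, -0.0517, 0.3066]
tool_rot: [-2.266, -2.026, -0.16]
ft_force: [-0.6, -0.2, -1.7]
grip_width: 0.261
grip_force: 39.9
```

Run:
```python
from h import *
s=ctrl.get_state();print(s["position"],Ro.from_rotvec(s["tool_rot"]).as_matrix(),s["joint_positions"],s["grip_width"])
```

```text
[ 0.65240959 -0.05169083  0.30659484] [[ 0.11033596  0.99380989  0.01295708]
 [ 0.98351047 -0.11105348  0.1427385 ]
 [ 0.14329386 -0.00300576 -0.98967562]] [ 0.61642702  0.38794915 -0.68877273  1.31000854  0.10028887  1.50828461
 -0.14947666] 0.26105286401150857
```

Call:
step_arm:
  commands:
    - {"travel":[0,0,0],"turn":[0,7,0]}
    - {"travel":[0,0,0],"turn":[0,14,0]}
    - {"travel":[0,0,0],"turn":[0,21,0]}
    - {"travel":[0,0,0],"turn":[0,28,0]}
    - {"travel":[0,0,0],"turn":[0,35.5,0]}

```text
time: 19.75
position: [0.6525, -0.0526, 0.3063]
tool_rot: [-1.886, -1.685, -0.753]
ft_force: [-0.3, 0.9, -1.4]
grip_width: 0.266
grip_force: 39.8
```

Call:
step_arm:
  commands:
    - {"travel":[0,0,0],"turn":[0,0,0]}
    - {"travel":[0,0,0],"turn":[0,0,0]}
    - {"travel":[0,0,0],"turn":[0,0,0]}

```text
time: 20.05
position: [0.6528, -0.0497, 0.3062]
tool_rot: [-1.886, -1.69, -0.748]
ft_force: [-0.9, 0.9, -1.8]
grip_width: 0.262
grip_force: 39.9
```

Run:
```python
from h import *
import cv2
s=ctrl.get_state();print(s["position"],Ro.from_rotvec(s["tool_rot"]).as_matrix(),s["joint_positions"],s["grip_width"])
T=Ro.from_rotvec(s["tool_rot"]).as_matrix()
g=s["position"]-.005*T[:,2]
print("grasp",g)
M={n:ctrl.get_image(n)[...,::-1] for n in("scene","side")}
for n in M:
    cv2.imwrite(f"pics/{n}7.png",M[n])
    m=C[n];R=np.array(m["R"]);
    def pr(X):
        c=R@X+np.array(m["t"]);return np.array([m["fx"]*c[0]/c[2]+m["cx"],m["fy"]*c[1]/c[2]+m["cy"]])
    print(n,"grasp",pr(g),"tip if vertical",pr(g-[0,0,.178]),"end",pr(g+[0,0,.047]))
    a=M[n];h=cv2.cvtColor(a,cv2.COLOR_BGR2HSV);x,y=pr(g).astype(int)
    m2=((h[...,0]>20)&(h[...,0]<35)&(h[...,1]>150)&(h[...,2]>100)).astype(np.uint8)
    m2[:, :x-40]=0;m2[:,x+40:]=0;m2[:max(0,y-60)]=0;m2[y+70:]=0
    ys,xs=np.nonzero(m2)
    for r in range(ys.min(),ys.max()+1,6):
        q=xs[ys==r]
        if len(q):print(r,q.min(),q.max(),end="; ")
    print()
```

```text
[ 0.65278622 -0.0496588   0.30619934] [[ 0.08066959  0.99410318  0.0724658 ]
 [ 0.72220726 -0.1084029   0.68312919]
 [ 0.6869564  -0.00277243 -0.72669335]] [ 0.93133953  0.53492304 -0.78092513  1.34864294 -0.38665588  1.4896116
  0.14946903] 0.2622801896851617
grasp [ 0.65242389 -0.05307445  0.30983281]
scene grasp [254.98738822 132.0592648 ] tip if vertical [262.21864881 219.27327768] end [252.76012599 105.1969392 ]
105 258 258; 117 248 262; 123 250 261; 129 253 263; 135 255 263; 141 258 262; 147 251 262; 153 252 264; 159 252 263; 165 256 260; 
side grasp [274.64972586 122.07605443] tip if vertical [276.42028841 193.15479374] end [274.13521856 101.42130237]
82 263 264; 106 273 279; 112 270 281; 118 271 280; 124 271 279; 130 271 279; 136 271 280; 142 272 280; 148 274 278;
```

Call:
step_arm:
  commands:
    - {"travel":[0.028,-0.003,0.0267],"turn":[0,0,0]}
    - {"travel":[0.0564,-0.006,0.0534],"turn":[0,0,0]}
    - {"travel":[0.0846,-0.009,0.08],"turn":[0,0,0]}
    - {"travel":[0.1128,-0.012,0.1067],"turn":[0,0,0]}
    - {"travel":[0.141,-0.015,0.1334],"turn":[0,0,0]}

```text
time: 20.65
position: [0.6588, 0.1461, 0.3058]
tool_rot: [-1.887, -1.689, -0.748]
ft_force: [1.1, -0.1, -0.7]
grip_width: 0.26
grip_force: 40.0
```

Call:
step_arm:
  commands:
    - {"travel":[0,0,0],"turn":[0,0,0]}
    - {"travel":[0,0,0],"turn":[0,0,0]}
    - {"travel":[0,0,0],"turn":[0,0,0]}
    - {"travel":[0,0,0],"turn":[0,0,0]}

```text
time: 21.05
position: [0.66, 0.141, 0.3046]
tool_rot: [-1.891, -1.683, -0.749]
ft_force: [0.6, -0.0, -0.6]
grip_width: 0.26
grip_force: 39.8
```

Run:
```python
from h import *
import cv2
s=ctrl.get_state();T=Ro.from_rotvec(s["tool_rot"]).as_matrix();g=s["position"]-.005*T[:,2]
print("grasp",g,T,s["joint_positions"],s["grip_width"])
M={n:ctrl.get_image(n)[...,::-1] for n in("scene","side")};o=[]
for n in M:
    m=C[n];R=np.array(m["R"])
    def pr(X):
        c=R@np.array(X)+np.array(m["t"]);return np.array([m["fx"]*c[0]/c[2]+m["cx"],m["fy"]*c[1]/c[2]+m["cy"]])
    t=pr(g-[0,0,.178]);c=pr([.6585,.1415,.1]);x,y=int(c[0])-45,int(c[1])-115
    print(n,"crop origin",x,y,"tip exp",t,"rim exp",c)
    o.append(cv2.resize(M[n][y:y+135,x:x+90],None,fx=4.4,fy=4.4,interpolation=cv2.INTER_CUBIC))
cv2.imwrite("pics/ins.png",np.hstack(o));print(o[0].shape)
```

```text
grasp [0.65967207 0.13755772 0.30818845] [[ 0.08610926  0.9934618   0.07495898]
 [ 0.72100185 -0.11406372  0.68348065]
 [ 0.68756202 -0.00480845 -0.72610974]] [ 0.76082113  0.44310902 -0.85551824  1.48988961 -0.44202503  1.26488896
 -0.02441348] 0.2600717717707351
scene crop origin 285 166 tip exp [328.51863501 267.00713041] rim exp [330.40183482 281.42856285]
side crop origin 215 136 tip exp [259.42814154 238.5108904 ] rim exp [260.20114674 251.48686066]
(594, 396, 3)
```

View pics/ins.png

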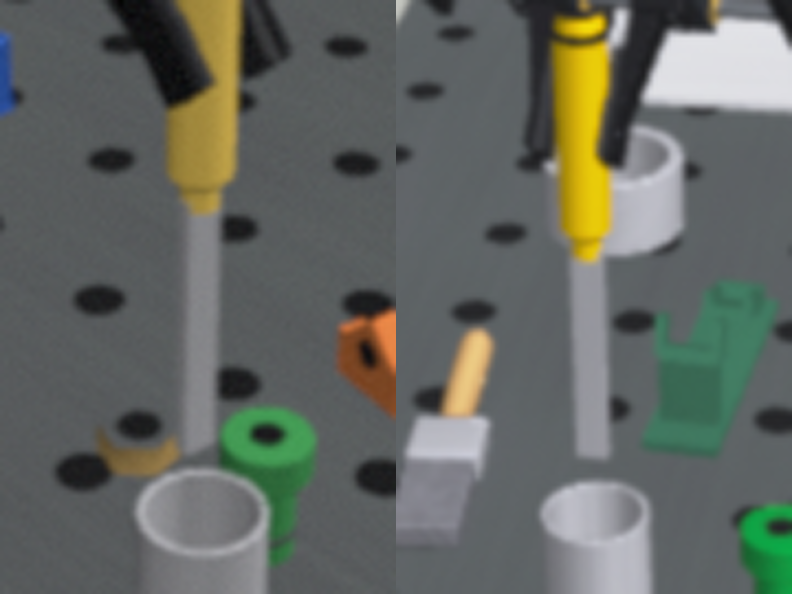

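The tip is at crop (201,452) in the scene half and (593,457) in the side half. The cup rim centres are (203,512) and (596,515).

Run:
```python
from h import *
k=4.4
f=lambda o,p:(o[0]+p[0]/k-.4,o[1]+p[1]/k-.4)
for n,a,b in [("tip",(201,452),(197,457)),("rim",(203,512),(200,515)),("neck",(203,212),(191,258))]:print(n,tri(f((285,166),a),f((215,136),b)))
```

```text
tip (array([0.65929747, 0.14132122, 0.12987926]), np.float64(0.00042194193072506565))
rim (array([0.65843955, 0.14247499, 0.09848168]), np.float64(0.0006816342328575336))
neck (array([0.65815989, 0.13915636, 0.23679747]), np.float64(8.629216582249612e-05))
```

The tip (.659,.141,.130) is within 1.5 mm of the cup axis, so I'm lowering it.

Call:
step_arm:
  commands:
    - {"travel":[-0.0172,0.0001,0.0182],"turn":[0,0,0]}
    - {"travel":[-0.0344,0.0002,0.0363],"turn":[0,0,0]}
    - {"travel":[-0.0516,0.0004,0.0545],"turn":[0,0,0]}
    - {"travel":[-0.0688,0.0005,0.0726],"turn":[0,0,0]}
    - {"travel":[-0.079,0.0006,0.0835],"turn":[0,0,0]}

```text
time: 21.65
position: [0.6589, 0.1415, 0.1873]
tool_rot: [-1.89, -1.682, -0.746]
ft_force: [-0.2, -0.5, -1.4]
grip_width: 0.265
grip_force: 39.8
```

Call:
step_arm:
  commands:
    - {"travel":[0,0,0],"turn":[0,0,0]}
    - {"travel":[0,0,0],"turn":[0,0,0]}
    - {"travel":[-0.0014,0,0.0015],"turn":[0,0,0]}
    - {"travel":[-0.0028,0,0.0029],"turn":[0,0,0]}
    - {"travel":[-0.0028,0,0.0029],"turn":[0,0,0]}

```text
time: 22.15
position: [0.6596, 0.1427, 0.1861]
tool_rot: [-1.889, -1.685, -0.749]
ft_force: [0.1, -0.6, -1.1]
grip_width: 0.262
grip_force: 39.8
```

Call:
step_arm:
  commands:
    - {"travel":[-0.0014,0,0.0015],"turn":[0,0,0]}
    - {"travel":[-0.0028,0,0.0029],"turn":[0,0,0]}
    - {"travel":[-0.0028,0,0.0029],"turn":[0,0,0]}

```text
time: 22.45
position: [0.6592, 0.1427, 0.1813]
tool_rot: [-1.889, -1.684, -0.748]
ft_force: [0.1, -0.4, -1.4]
grip_width: 0.263
grip_force: 39.8
```

Call:
step_arm:
  commands:
    - {"travel":[-0.0014,0,0.0015],"turn":[0,0,0]}
    - {"travel":[-0.0014,0,0.0015],"turn":[0,0,0]}

```text
time: 22.65
position: [0.6593, 0.1427, 0.1792]
tool_rot: [-1.889, -1.684, -0.748]
ft_force: [0.1, -0.9, -1.3]
grip_width: 0.265
grip_force: 39.8
```

Call:
step_arm:
  commands:
    - {"travel":[-0.0014,0,0.0015],"turn":[0,0,0]}
    - {"travel":[-0.0014,0,0.0015],"turn":[0,0,0]}

```text
time: 22.85
position: [0.6598, 0.1435, 0.1788]
tool_rot: [-1.887, -1.684, -0.75]
ft_force: [-0.3, -1.0, 4.4]
grip_width: 0.262
grip_force: 39.8
```

Call:
step_arm:
  commands:
    - {"travel":[-0.0014,0,0.0015],"turn":[0,0,0]}
    - {"travel":[-0.0014,0,0.0015],"turn":[0,0,0]}

```text
time: 23.05
position: [0.6605, 0.1445, 0.1787]
tool_rot: [-1.886, -1.683, -0.753]
ft_force: [-1.6, -0.3, 10.2]
grip_width: 0.257
grip_force: 39.8
```

Call:
step_arm:
  commands:
    - {"travel":[0.0021,0,-0.0022],"turn":[0,0,0]}
    - {"travel":[0.0021,0,-0.0022],"turn":[0,0,0]}

```text
time: 23.25
position: [0.6597, 0.1427, 0.1789]
tool_rot: [-1.889, -1.685, -0.749]
ft_force: [-1.2, 0.2, 1.9]
grip_width: 0.257
grip_force: 39.9
```

Call:
step_arm:
  commands:
    - {"travel":[0,0,0],"turn":[0,0,0]}
    - {"travel":[0,0,0],"turn":[0,0,0]}
    - {"travel":[0,0,0],"turn":[0,0,0]}
  gripper: 0.36

```text
time: 23.55
position: [0.6592, 0.1426, 0.178]
tool_rot: [-1.889, -1.684, -0.748]
ft_force: [-0.1, 0.4, -0.5]
grip_width: 0.348
grip_force: 0.0
```

Call:
step_arm:
  commands:
    - {"travel":[0,0,0],"turn":[0,0,0]}
    - {"travel":[0,0,0],"turn":[0,0,0]}
    - {"travel":[0,0,0],"turn":[0,0,0]}
    - {"travel":[0,0,0],"turn":[0,0,0]}
    - {"travel":[0,0,0],"turn":[0,0,0]}
  gripper: 0.9

```text
time: 24.05
position: [0.6594, 0.1428, 0.1785]
tool_rot: [-1.889, -1.684, -0.748]
ft_force: [0.3, -0.5, -0.3]
grip_width: 0.728
grip_force: 0.0
```

Call:
step_arm:
  commands:
    - {"travel":[0,0,-0.02],"turn":[0,0,0]}
    - {"travel":[0,0,-0.045],"turn":[0,0,0]}
    - {"travel":[0,0,-0.075],"turn":[0,0,0]}
    - {"travel":[0,0,-0.105],"turn":[0,0,0]}
    - {"travel":[0,0,-0.14],"turn":[0,0,0]}

```text
time: 24.55
position: [0.6485, 0.0468, 0.2806]
tool_rot: [-1.887, -1.685, -0.747]
ft_force: [-0.2, 0.0, -0.6]
grip_width: 0.893
grip_force: 0.0
```

Call:
step_arm:
  commands:
    - {"travel":[0,0,-0.04],"turn":[0,0,0]}
    - {"travel":[0,0,-0.06],"turn":[0,0,0]}
    - {"travel":[0,0,-0.06],"turn":[0,0,0]}
    - {"travel":[0,0,-0.06],"turn":[0,0,0]}
    - {"travel":[0,0,-0.06],"turn":[0,0,0]}

```text
time: 25.05
position: [0.644, 0.0077, 0.3224]
tool_rot: [-1.886, -1.684, -0.746]
ft_force: [0.6, 0.3, -0.3]
grip_width: 0.901
grip_force: 0.0
```

Run:
```python
from h import *
import cv2
s=ctrl.get_state();print(s["position"],s["ft_force"],s["time"])
for n in("scene","side"):
    a=ctrl.get_image(n)[...,::-1];cv2.imwrite(f"pics/{n}9.png",a);h=cv2.cvtColor(a,cv2.COLOR_BGR2HSV)
    m=C[n];R=np.array(m["R"]);c=R@np.array([.659,.142,.15])+np.array(m["t"]);x,y=int(m["fx"]*c[0]/c[2]+m["cx"]),int(m["fy"]*c[1]/c[2]+m["cy"])
    for k,lo,hi in(("yellow",20,35),("blue",105,125)):
        q=((h[...,0]>lo)&(h[...,0]<hi)&(h[...,1]>150)&(h[...,2]>70)).astype(np.uint8)
        nn,l,st,ce=cv2.connectedComponentsWithStats(q)
        print(n,k,"cup point z=.15 at",(x,y),[(st[i].tolist(),ce[i].round().tolist()) for i in range(1,nn) if st[i,4]>60])
    ys,xs=np.nonzero(((h[...,0]>20)&(h[...,0]<35)&(h[...,1]>150)&(h[...,2]>70))[y-90:y+40,x-60:x+60])
    print(n,"rows",[(int(r+y-90),int(xs[ys==r].mean()+x-60)) for r in sorted(set(ys))[::6]])
```

```text
[0.64395504 0.00768456 0.32242229] [ 0.62877963  0.25775134 -0.29899449] 25.05
scene yellow cup point z=.15 at (330, 258) [([324, 226, 14, 51, 602], [330.0, 249.0]), ([296, 349, 12, 28, 196], [302.0, 362.0])]
scene blue cup point z=.15 at (330, 258) [([503, 27, 85, 34, 1381], [548.0, 45.0]), ([590, 45, 33, 42, 866], [605.0, 65.0]), ([604, 51, 36, 137, 2191], [627.0, 110.0]), ([575, 100, 30, 29, 401], [589.0, 117.0]), ([513, 105, 51, 16, 108], [538.0, 112.0]), ([207, 160, 81, 55, 2740], [247.0, 186.0])]
scene rows [(219, 335), (226, 332), (232, 330), (238, 330), (244, 330), (250, 330), (256, 330), (262, 329), (268, 329), (274, 330)]
side yellow cup point z=.15 at (259, 231) [([257, 83, 31, 7, 100], [273.0, 86.0]), ([253, 198, 13, 50, 529], [259.0, 222.0]), ([191, 280, 23, 19, 345], [202.0, 289.0])]
side blue cup point z=.15 at (259, 231) [([318, 163, 63, 37, 2118], [349.0, 181.0])]
side rows [(198, 261), (204, 258), (210, 258), (216, 258), (222, 259), (228, 259), (234, 259), (240, 260), (246, 259), (259, 312)]
```

```bash
python3 -c "
from bench import ctrl
print(ctrl.close_job())"
```

```text
the job is handed in; nothing more can be done
None
```

The job is handed in at about 25 s of the 72 s allowed. Both red bolts were seen standing in the red bin. The stop was set down in the blue bin, judged from contact force and not looked at again, and the final camera check shows the file upright in the cup. I never checked the bystanders individually, and the hand-in call gave no verdict.

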